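# Switch on the balance and set up a test ring for weighing

### The arm

A 6-joint arm with a two-finger parallel gripper is mounted at the origin on a cart in front of the work surface, level with it; the furniture and walls round the work are solid. World frame = base frame: x ahead of the robot, y to its left, z up, the work surface at z = 0. Lengths are in m, angles in rad, forces in N, time in s.
With the tool pointing down it reaches from about 0.35 to 0.875 m from the base axis. Payload 4.2 kg.
Tool frame: the origin (TCP) lies between the finger pads; the fingertips stand 14 mm ahead of it and the grasp point (between the pads) lies 5 mm behind it; z points along the fingers, y is the line along which they close (so a half turn about z gives the same grasp; the last joint's range is limited). The gripper opens to 85 mm and grips with 20 to 120 N. Pads are 22 mm wide; open, the fingers measure 114 mm over their backs; the gripper's body (76 mm by 85 mm) begins 54 mm behind the grasp point. The pads swing forward as they close: fully open they stand 13 mm farther back than shut.
Start: joints at [1.439, 0.385, 0.008, 0, -1.194, -0.259], TCP at [0.238, 0.578, 0.245] pointing down, gripper open.
Joint ranges: [-3.14, 3.14], [-1.21, 2.06], [-1.07, 1.41], [-3.16, 2.05], [-2.99, -0.16], [-3.1, 3.1]. Speed limits (rad/s): [2.79, 2.79, 3.14, 3.14, 3.14, 3.14].

### API

Orientations are given as a unit quaternion [x, y, z, w].
In Python, from workcell import r gives the robot as it stands.
- The arm moves only by the tool pendant, called after "Call:" by a JSON object that holds its "api" and its "payload", one argument or row to a line. Schema: {"type":"object","properties":{"segments":{"type":"array","items":{"type":"array","prefixItems":[{"type":"array","items":{"type":"number"},"minItems":3,"maxItems":3},{"type":"array","items":{"type":"number"},"minItems":3,"maxItems":3},{"type":"number"}],"minItems":3,"maxItems":3},"minItems":1,"maxItems":12},"force":{"type":"number"},"only":{"type":"string"},"quiet":{"type":"boolean"},"lines":{"type":"string"}},"required":["segments"],"additionalProperties":false}. segments is a list of rows, 1 to 12 of them, each written [[dx, dy, dz], [rx, ry, rz], opening]: dx, dy, dz in fractions of the full range, 1 being 0.4 m, then a rotation vector rx, ry, rz in normalised numbers (1 is pi rad), then the finger opening in m; each row shifts and turns the commanded pose from where the row before left it, along the tool's axes as they then stand; what a row does not reach is not made up. A row lasts 1/12 s, in which the tool goes at most 0.0417 m and 0.125 rad, less where a joint would pass 70% of its speed; a pose out of reach is approached as far as the arm can. The fingers move at their own pace and stop on an object; force is the grip in N (left out, the last holds). Time passes only in rows, so rows that do not move let the fingers close. The tool returns the time, the measured TCP pose, the force, the opening and the grip force at its end. only (a regular expression) keeps the lines of the reply that match it, lines (a string "A,B") keeps lines A to B, and quiet returns only ok. Input that does not fit is refused with a message, and nothing moves.
- r.sense(): the state, without advancing time (a new reading comes with each control period).
- r.read_camera(name): name is "side" or "top" or "wrist"; returns the picture (384x512x3 uint8, red, green, blue); there is no depth.
- r.camera_params(name): a dict with "mtx" (3x3 intrinsics, pixels), "pose" (4x4, takes a point from camera to world coordinates); the wrist camera has in their place "tool_from_camera" (4x4, takes a point from camera to tool coordinates, whose origin is the TCP and whose axes are the flange's). Camera axes: x right, y up, looking along -z (the intrinsics and any distortion apply to the point x, -y, -z); pixel columns grow to the right and rows downward; lengths in m; the calibration is good to about 2 mm. The wrist camera is an equidistant fisheye: a pixel r from the principal point sees the ray r / f radians off the axis. A picture is of the moment at which its call begins: read the wrist's pose just before it. camera_params takes no time and is no camera call.
- r.finish_job(): hands the job in; it is judged then, once.
The state is a dict: "t": time; "joints": joint angles; "dq": joint speeds; "tau": joint torques, N m; "ee_pos": TCP position; "tcp_rot": TCP orientation; "ft_force": force on the tool from outside, world axes, zero at the start; "moment": the same for the moment, N m; "opening": finger opening in m; "grip_force": force on a finger pad.
Only numpy, scipy, OpenCV 4.12 (cv2) and the standard library are available. Lean on these libraries where they do the work, as an engineer would, in place of code of your own. Each camera call takes 0.05 s, during which the arm holds its last target. There are 200 camera calls.

### The job

With its pan still empty, switch the balance on: push the small orange slide switch, recessed in its sloping front panel, fully over to the left, to the end with the green dot. Then lay the black tin lid flat in the middle of the pan as a weighing dish, let go of it, and lay the brass test ring flat on the middle of the lid, right way up as it lies now. Leave the tape roll and the ball guide where they are.

Things in the scene. Friction and masses are not known exactly. Their poses are not given: they have to be found in the camera images.
- balance: white bench balance, fixed, 185 x 200 mm, 103 mm high; origin on the worktop under its case, x to its back, y to its left (seen from the front), z up. Its front panel slopes 34 deg from horizontal, rising to the back, with a display and three dummy keys on its left half and the slide switch on its right half. The steel pan above overhangs the panel
- pan_centre (a point): centre of the upper surface of the flat rimless steel pan, 150 (x) x 160 (y) x 5 mm; axes as the balance's. A circle of 74 mm diameter is engraved round it. The pan's front edge, 75 mm in front of this point, juts 8 mm past the slot's middle line, 51 mm above it: nothing reaches the switch from straight above; a tool along the panel's normal (tilted 34 deg to the front) clears the pan
- slot_centre (a point): middle of the switch's slot, on the panel's surface; axes as the balance's (not tilted). The slot is a black recess in the panel with upright walls, 62 mm long along y, 28 mm wide up the slope, 7 mm deep. A green dot marks its left end (on), a red dot its right end (off)
- switch_top (a point): top centre of the orange thumb piece, 0.5 mm under the panel's surface; moves with it. Axes: z out of the panel along its normal, y along the slot to the left (to on), x up the slope. It is a block 22 (x) x 10 (y) x 6.5 mm standing in the slot, top flush. At joint 0 it is 8 mm left of the slot's middle: 34 mm of slot are free at its right for a fingertip that pushes its right side
- switch (a joint): slide switch, m: 0 is off (right), 0.014 is on (left stop); it counts as on above 0.012. It resists with about 2 N of friction, has no spring and stays where it is left
- tin_lid: round black tin lid, a flat disc 63 mm in diameter and 9 mm high, about 0.03 kg; origin at the centre of its underside, z up; pinch it across the rim
- test_ring: small brass ring filled with black bitumen, a flat solid disc 23 mm in diameter and 7 mm high, about 0.012 kg; origin at the centre of its underside, z up; pinch it across the rim
- tape_roll: bystander: brown roll of adhesive tape lying flat, 64 mm in diameter, 19 mm high; origin at the centre of its underside
- ball_guide: bystander: brass ball guide, an open ring on three legs, 30 mm in diameter, 12 mm high; origin at the centre of its underside

How it is judged:
By the outcome, as a careful person would: the job done as asked, in the order asked, and still so for the second after the job is handed in, with the robot touching nothing.
It also fails if it takes over 72 s, if anything falls off the work surface, if the arm or the gripper's body presses on something with over 40 N, if the wrist force passes 120 N, or if a joint passes its speed limit or range.

## Working session

There is one attempt and no reset: what is moved stays moved. The work goes in short steps, Python scripts to look and compute and a tool call to move; the robot and the scene stay as the last step left them, time stands still between calls to the robot, and variables do not carry over. Pictures are saved under pics/ and viewed, at most 10 in all, crops included, and the job is handed in when it is done.

```bash
ls; mkdir -p pics; python3 - <<'E'
from workcell import r
import cv2,numpy as np
s=r.sense();print(s)
for n in("side","top","wrist"):
    im=r.read_camera(n);cv2.imwrite(f"pics/{n}0.png",im[:,:,::-1])
    print(n,r.camera_params(n))
a=[cv2.imread(f"pics/{n}0.png") for n in("side","top")]
E
```

```text
pics
workcell.py
{'t': 0.0, 'joints': array([ 1.43859817e+00,  3.85574208e-01,  6.61111568e-03, -4.90331178e-04,
       -1.19402207e+00, -2.58597854e-01]), 'dq': array([-3.37232929e-04, -2.17659348e-03, -9.07719117e-05,  7.80487473e-04,
        1.65932184e-04,  2.21657414e-04]), 'tau': array([-1.48652027e-03, -3.92289519e+01,  1.88394892e+01,  4.18626130e+00,
       -4.63826931e-03, -8.03823525e-06]), 'ee_pos': array([0.23785014, 0.57736267, 0.24420644]), 'tcp_rot': array([ 9.80952293e-01, -1.94245592e-01, -1.58293899e-04,  1.10662586e-03]), 'ft_force': array([0.51567793, 0.18727778, 0.16900415]), 'moment': array([ 0.00404514, -0.01650809, -0.01563273]), 'grip_force': 0.0, 'opening': 0.08542015933133962}
side {'mtx': array([[385.89549059,   0.        , 251.3453112 ],
       [  0.        , 385.89549059, 188.58846034],
       [  0.        ,   0.        ,   1.        ]]), 'pose': array([[-0.32505833, -0.84344035,  0.42772125,  0.95356888],
       [ 0.94566787, -0.28654334,  0.15363978,  0.17690265],
       [-0.00702531,  0.45442413,  0.89075774,  1.02600786],
       [ 0.       
[... 392 characters left out ...]
     [-1.05891423e-03,  7.87049767e-02,  9.96897390e-01,
         1.22161319e+00],
       [ 0.00000000e+00,  0.00000000e+00,  0.00000000e+00,
         1.00000000e+00]])}
wrist {'mtx': array([[297.31863964,   0.        , 258.42351457],
       [  0.        , 297.31863964, 196.876998  ],
       [  0.        ,   0.        ,   1.        ]]), 'tool_from_camera': array([[ 6.78086362e-04,  9.52693337e-01,  3.03932470e-01,
         7.68018056e-02],
       [ 9.99999567e-01, -8.39912138e-04,  4.01709723e-04,
        -4.94519725e-04],
       [ 6.37982747e-04,  3.03932066e-01, -9.52693493e-01,
        -1.29003874e-01],
       [ 0.00000000e+00,  0.00000000e+00,  0.00000000e+00,
         1.00000000e+00]])}
```

View pics/top0.png

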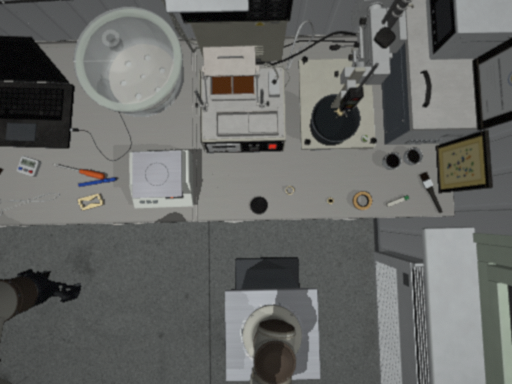

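View pics/side0.png

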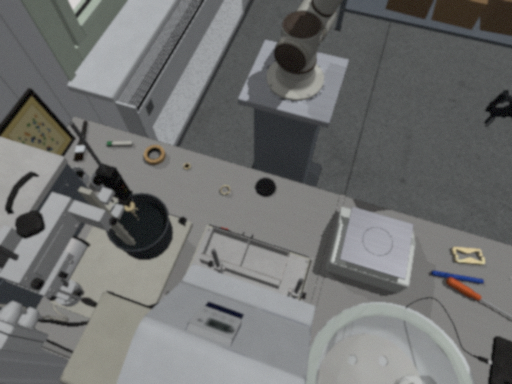

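```bash
cat > h.py <<'E'
from workcell import r
import cv2,numpy as np
from scipy.spatial.transform import Rotation as R
def tool():
    s=r.sense();T=np.eye(4);T[:3,:3]=R.from_quat(s['tcp_rot']).as_matrix();T[:3,3]=s['ee_pos'];return T
def shot(n,f):
    T=tool();im=r.read_camera(n);cv2.imwrite(f'pics/{f}.png',im[:,:,::-1]);np.save(f'pics/{f}.npy',T);return im,T
def ray(n,px,T=None):
    p=r.camera_params(n);K=p['mtx'];d=(np.array(px,float)-K[:2,2])/K[0,0]
    if n=='wrist':
        a=np.hypot(*d);v=np.array([d[0]*np.sinc(a/np.pi),-d[1]*np.sinc(a/np.pi),-np.cos(a)]);P=T@p['tool_from_camera']
    else: v=np.array([d[0],-d[1],-1]);P=p['pose']
    v=P[:3,:3]@v;return P[:3,3],v/np.linalg.norm(v)
def proj(n,X,T=None):
    p=r.camera_params(n);K=p['mtx'];P=T@p['tool_from_camera'] if n=='wrist' else p['pose']
    c=P[:3,:3].T@(np.array(X)-P[:3,3]);c=c*[1,-1,-1]
    if n=='wrist':
        h=np.hypot(c[0],c[1]);q=c[:2]/h*np.arctan2(h,c[2])
    else: q=c[:2]/c[2]
    return q*K[0,0]+K[:2,2]
def plane(ry,z): o,v=ry;return o+v*(z-o[2])/v[2]
def tri(*rs):
    A=0;b=0
    for o,v in rs: M=np.eye(3)-np.outer(v,v);A=A+M;b=b+M@o
    X=np.linalg.solve(A,b);return X,[np.linalg.norm((np.eye(3)-np.outer(v,v))@(X-o)) for o,v in rs]
def plan(pos,Rm):
    "delta in current tool axes and rotvec"
    T=tool();return (T[:3,:3].T@(np.array(pos)-T[:3,3])).round(4),R.from_matrix(T[:3,:3].T@Rm).as_rotvec().round(4)
E
python3 - <<'E'
from h import *
for n,a,b in(("pan",(157,174),(378,241)),("lid",(259,205),(265,187)),("ring",(330.5,200.5),(187,167)),("guide",(289,189),(226,190)),("tape",(362,200),(153.5,155)),("balR",(190,207),(339,203)),("balL",(132,207),(0,0))):
    print(n,tri(ray('top',a),ray('side',b)),plane(ray('top',a),.05))
E
```

```text
pan (array([0.5459977 , 0.36465398, 0.09766658]), [np.float64(0.0024685631580794506), np.float64(0.002468563158079563)]) [0.55248527 0.37616976 0.05      ]
lid (array([ 0.44115428,  0.03476781, -0.00396014]), [np.float64(0.0016059626321305242), np.float64(0.001605962632130507)]) [0.43973441 0.03309844 0.05      ]
ring (array([ 0.45104666, -0.21703308, -0.00729083]), [np.float64(0.0024970680239694886), np.float64(0.002497068023969398)]) [ 0.44942547 -0.20779991  0.05      ]
guide (array([ 0.49394793, -0.07051266,  0.00818095]), [np.float64(0.0024663039346230465), np.float64(0.0024663039346230825)]) [ 0.49139927 -0.06932207  0.05      ]
tape (array([ 0.45038867, -0.32651648,  0.00501807]), [np.float64(0.0005404275144368373), np.float64(0.0005404275144368124)]) [ 0.44870945 -0.31382404  0.05      ]
balR (array([0.44003498, 0.26141914, 0.03642943]), [np.float64(0.006474089579598684), np.float64(0.006474089579598785)]) [0.43826203 0.26515513 0.05      ]
balL (array([0.59818545, 0.03852015, 0.87977607]), [np.float64(0.2170141473108891), np.float64(0.21701414731088894)]) [0.44267268 0.46016579 0.05      ]
```

View pics/wrist0.png

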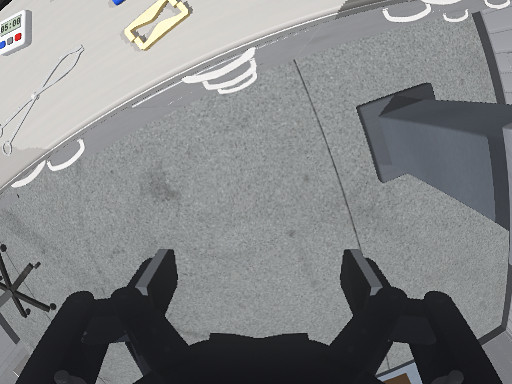

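```bash
cat >> h.py <<'E'
def Rt(tilt,yaw=0):
    "tool x up slope, y = -bal y"
    c,s=np.cos(tilt),np.sin(tilt)
    return R.from_euler('z',yaw).as_matrix()@np.array([[c,0,s],[0,-1,0],[s,0,-c]])
E
python3 - <<'E'
from h import *
print(plan([.395,.32,.175],Rt(np.radians(34))))
E
```

```text
(array([0.2434, 0.1781, 0.0698]), array([ 0.1176,  0.586 , -0.3788]))
```

Careful with the scale: shifts go in shares of 0.4 m and turns go in shares of pi rad. That gives: 0.0304 m is 0.076, 0.0223 m is 0.0558.

Call:
{"api": "pendant", "payload": {
  "segments": [
    [[0.076, 0.0558, 0.0218], [0, 0, 0], 0],
    [[0.076, 0.0558, 0.0218], [0, 0, 0], 0],
    [[0.076, 0.0558, 0.0218], [0, 0, 0], 0],
    [[0.076, 0.0558, 0.0218], [0, 0, 0], 0],
    [[0.076, 0.0558, 0.0218], [0, 0, 0], 0],
    [[0.076, 0.0558, 0.0218], [0, 0, 0], 0],
    [[0.076, 0.0558, 0.0218], [0, 0, 0], 0],
    [[0.076, 0.0558, 0.0218], [0, 0, 0], 0]
  ],
  "force": 40
}}

```text
t: 0.82
ee_pos: [0.3954, 0.3185, 0.1753]
tcp_rot: [0.981, -0.194, -0.0, 0.0]
ft_force: [0.9, 1.0, 0.7]
opening: 0.0004
grip_force: 0.0
```

Call:
{"api": "pendant", "payload": {
  "segments": [
    [[0, 0, 0], [0.0062, 0.0311, -0.0201], 0],
    [[0, 0, 0], [0.0062, 0.0311, -0.0201], 0],
    [[0, 0, 0], [0.0062, 0.0311, -0.0201], 0],
    [[0, 0, 0], [0.0062, 0.0311, -0.0201], 0],
    [[0, 0, 0], [0.0062, 0.0311, -0.0201], 0],
    [[0, 0, 0], [0.0062, 0.0311, -0.0201], 0],
    [[0, 0, 0], [0, 0, 0], 0],
    [[0, 0, 0], [0, 0, 0], 0]
  ]
}}

```text
t: 1.48
ee_pos: [0.4026, 0.3161, 0.1788]
tcp_rot: [0.968, -0.04, 0.249, 0.004]
ft_force: [0.6, -0.2, -0.5]
opening: -0.0
grip_force: 0.0
```

```bash
python3 - <<'E'
from h import *
shot('wrist','w1');print(tool())
E
```

```text
[[ 0.87302305 -0.07963292  0.48113341  0.4030042 ]
 [-0.07668018 -0.99672107 -0.02583118  0.31718723]
 [ 0.48161282 -0.01434218 -0.87626674  0.17939016]
 [ 0.          0.          0.          1.        ]]
```

View pics/w1.png

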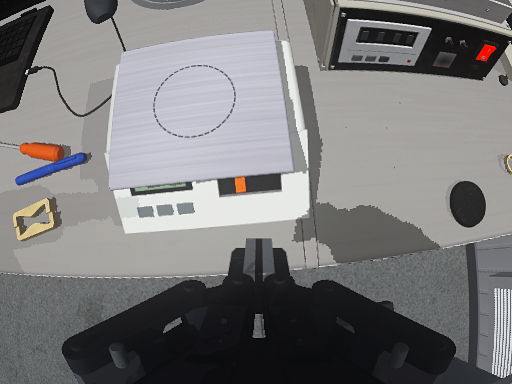

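```bash
python3 - <<'E'
from h import *
print(plan([.35,.305,.17],Rt(np.radians(34))))
E
```

```text
(array([-0.0499,  0.0165, -0.017 ]), array([ 0.0293,  0.0902, -0.0755]))
```

Converted, -0.025 m is -0.0625, -0.0085 m is -0.0213, 0.045 rad is 0.0143.

Call:
{"api": "pendant", "payload": {
  "segments": [
    [[-0.0625, 0.02, -0.0213], [0.0048, 0.0143, -0.0119], 0],
    [[-0.0625, 0.02, -0.0213], [0.0048, 0.0143, -0.0119], 0],
    [[0, 0, 0], [0, 0, 0], 0],
    [[0, 0, 0], [0, 0, 0], 0],
    [[0, 0, 0], [0, 0, 0], 0]
  ]
}}

```text
t: 1.95
ee_pos: [0.3512, 0.3057, 0.1699]
tcp_rot: [0.956, -0.0, 0.292, -0.0]
ft_force: [0.2, -0.2, -0.3]
opening: -0.0
grip_force: 0.0
```

```bash
python3 - <<'E'
from h import *
im,_=shot('wrist','w2');print(tool())
a=cv2.imread('pics/w1.png')[80:240,90:310];b=im[60:260,90:330,::-1]
cv2.imwrite('pics/w2c.png',cv2.resize(b,None,fx=3,fy=3,interpolation=cv2.INTER_CUBIC))
E
```

```text
[[ 8.29216375e-01  1.68201032e-04  5.58927701e-01  3.51121704e-01]
 [ 4.18287867e-04 -9.99999861e-01 -3.19630141e-04  3.05598971e-01]
 [ 5.58927570e-01  4.98835222e-04 -8.29216330e-01  1.69618426e-01]
 [ 0.00000000e+00  0.00000000e+00  0.00000000e+00  1.00000000e+00]]
```

View pics/w2c.png

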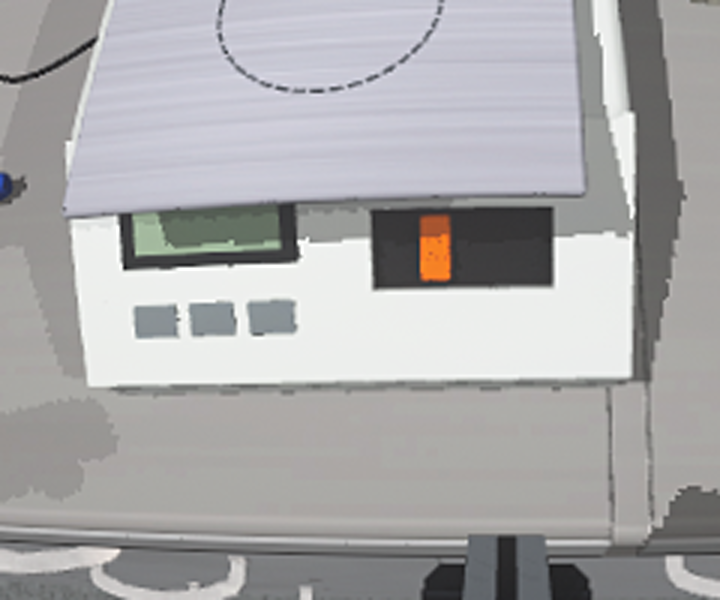

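```bash
cat > m.py <<'E'
from h import *
def quad(f,box):
    im=cv2.imread(f'pics/{f}.png');x0,y0,x1,y1=box;c=cv2.resize(im[y0:y1,x0:x1],None,fx=4,fy=4,interpolation=cv2.INTER_CUBIC)
    hsv=cv2.cvtColor(c,cv2.COLOR_BGR2HSV)
    org=cv2.inRange(hsv,(3,150,100),(20,255,255));m=((c.max(2)<75)|(org>0)).astype(np.uint8)
    n,l,s,_=cv2.connectedComponentsWithStats(m);k=1+s[1:,4].argmax();cnt=cv2.findContours((l==k).astype(np.uint8),0,2)[0][0]
    q=cv2.approxPolyDP(cv2.convexHull(cnt),12,True)[:,0]
    u=lambda p:(np.array(p,float)+.5)/4-.5+[x0,y0]
    on=cv2.findContours(org,0,2)[0];on=max(on,key=cv2.contourArea)
    return u(q),u(cv2.approxPolyDP(cv2.convexHull(on),5,True)[:,0])
def circ(f,box):
    im=cv2.imread(f'pics/{f}.png',0);x0,y0,x1,y1=box;c=im[y0:y1,x0:x1]
    ys,xs=np.where(c<130);e=cv2.fitEllipse(np.c_[xs,ys].astype(np.float32));return np.array(e[0])+[x0,y0],e,len(xs)
E
python3 - <<'E'
from m import *
T={f:np.load(f'pics/{f}.npy') for f in('w1','w2')}
for f,b in(('w1',(200,168,295,202)),('w2',(205,122,290,162))):
    q,o=quad(f,b);print(f,q.tolist(),o.tolist())
for f,b in(('w1',(148,62,242,142)),('w2',(155,30,245,95))):
    print(circ(f,b))
E
```

```text
w1 [[279.875, 173.375], [279.875, 188.625], [245.875, 191.375], [244.875, 176.625]] [[243.875, 176.375], [245.375, 190.875], [235.875, 192.125], [234.375, 177.875]]
w2 [[273.625, 129.125], [272.875, 154.125], [214.625, 154.875], [213.875, 129.625]] [[238.375, 131.625], [239.625, 152.125], [231.125, 153.125], [229.625, 150.625], [229.875, 132.625]]
(array([193.87096786, 100.83951187]), ((45.870967864990234, 38.83951187133789), (68.72322845458984, 83.36568450927734), 65.31312561035156), 187)
(array([199.57199097,  62.74328613]), ((44.571990966796875, 32.7432861328125), (52.53410720825195, 75.61560821533203), 74.62523651123047), 132)
```

```bash
python3 - <<'E'
from m import *
from scipy.optimize import least_squares
T={f:np.load(f'pics/{f}.npy') for f in('w1','w2')}
w=lambda f,p:ray('wrist',p,T[f])
print('slotBR',tri(w('w1',(279.875,188.6)),w('w2',(272.9,154.1))))
print('orangeTR?',tri(w('w1',(245.4,191)),w('w2',(239.6,152.5))))
def pts(f,b):
    im=cv2.imread(f'pics/{f}.png',0);x0,y0,x1,y1=b;ys,xs=np.where(im[y0:y1,x0:x1]<130);return [w(f,p) for p in np.c_[xs+x0,ys+y0]]
P1=pts('w1',(148,62,242,142));P2=pts('w2',(155,30,245,95))
for z in(.095,.1,.103,.106):
    for P in(P1,P2):
        X=np.array([plane(p,z)[:2] for p in P])
        s=least_squares(lambda v:np.hypot(*(X-v[:2]).T)-v[2],[.55,.36,.037],loss='soft_l1',f_scale=.001)
        print(z,s.x.round(4),s.cost)
# slot plane: tilt 34 about y through BR
X=tri(w('w1',(279.875,188.6)),w('w2',(272.9,154.1)))[0]
n=np.array([-np.sin(np.radians(34)),0,np.cos(np.radians(34))])
for p in[[273.6,129.1],[272.9,154.1],[214.6,154.9],[213.9,129.6],[238.4,131.6],[239.6,152.1],[229.6,152],[229.9,132.6]]:
    o,v=w('w2',p);print((o+v*((X-o)@n)/(v@n)).round(4))
# pan front edge in w2: crop (64,215)->(585,193), right edge (573,0)
for p in[(64,215),(585,193),(573,0)]: print('pan',plane(w('w2',np.array(p)/3+[90,60]),.1))
E
```

```text
slotBR (array([0.4720294 , 0.29182204, 0.03828774]), [np.float64(2.168979192325066e-05), np.float64(2.168979192322005e-05)])
orangeTR? (array([0.47103873, 0.32615461, 0.04443081]), [np.float64(0.00010889374653083551), np.float64(0.00010889374653072294)])
0.095 [0.5504 0.3666 0.0383] 1.1759240620497767e-05
0.095 [0.5528 0.3669 0.0384] 7.1007138504103744e-06
0.1 [0.5474 0.3655 0.0375] 1.128824583659823e-05
0.1 [0.5481 0.3655 0.0375] 6.806232417044366e-06
0.103 [0.5456 0.3648 0.037 ] 1.1009594804092924e-05
0.103 [0.5453 0.3647 0.037 ] 6.632076127488894e-06
0.106 [0.5437 0.3642 0.0365] 1.0733928900720673e-05
0.106 [0.5425 0.3639 0.0365] 6.459836983620006e-06
[0.4937 0.2913 0.0529]
[0.472  0.2918 0.0383]
[0.4716 0.3527 0.038 ]
[0.4937 0.3527 0.0529]
[0.4916 0.3274 0.0515]
[0.4738 0.3264 0.0395]
[0.474  0.3369 0.0396]
[0.4908 0.3362 0.051 ]
pan [0.47034712 0.44263401 0.1       ]
pan [0.47200625 0.28413531 0.1       ]
pan [0.54665586 0.2848097  0.1       ]
```

```bash
python3 - <<'E'
from h import *
Rm=Rt(np.radians(34),.009);S=np.array([.480,.309,.0505]);n=-Rm[:,2]
print(plan(S+n*.15,Rm));print(S+n*.044)
E
```

```text
(array([ 0.0402, -0.0026,  0.0208]), array([ 0.0054,  0.0003, -0.007 ]))
[0.45539651 0.30877856 0.08697765]
```

Converted, 0.027 m is 0.0675, 0.026 m is 0.065, -0.0035 rad is -0.0011.

Call:
{"api": "pendant", "payload": {
  "segments": [
    [[0.05, -0.0033, 0.026], [0.0009, 0, -0.0011], 0],
    [[0.0505, -0.0033, 0.026], [0.0009, 0, -0.0011], 0],
    [[0, 0, 0.065], [0, 0, 0], 0],
    [[0, 0, 0.0675], [0, 0, 0], 0],
    [[0, 0, 0.0675], [0, 0, 0], 0],
    [[0, 0, 0.065], [0, 0, 0], 0],
    [[0, 0, 0], [0, 0, 0], 0],
    [[0, 0, 0], [0, 0, 0], 0],
    [[0, 0, 0], [0, 0, 0], 0]
  ]
}}

```text
t: 2.75
ee_pos: [0.4475, 0.3132, 0.1058]
tcp_rot: [0.956, 0.004, 0.292, 0.003]
ft_force: [-0.4, -0.3, -0.1]
opening: 0.0002
grip_force: 0.0
```

```bash
python3 - <<'E'
from h import *
im,T=shot('wrist','w3');print(T)
b=im[90:290,150:390,::-1]
cv2.imwrite('pics/w3c.png',cv2.resize(b,None,fx=3,fy=3,interpolation=cv2.INTER_CUBIC))
E
```

```text
[[ 0.82889249  0.00660171  0.55936898  0.44753578]
 [ 0.00998218 -0.9999457  -0.00299052  0.31322404]
 [ 0.55931887  0.00806255 -0.82891338  0.10578753]
 [ 0.          0.          0.          1.        ]]
```

View pics/w3c.png

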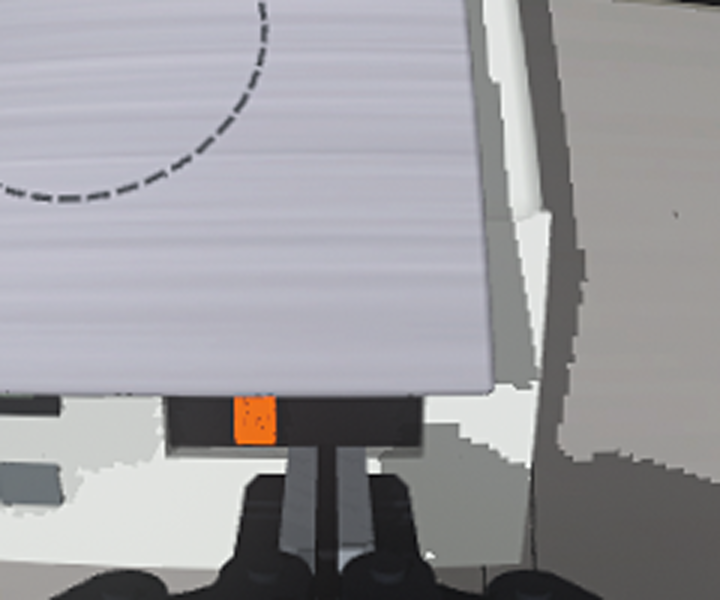

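```bash
python3 - <<'E'
from m import *
T={f:np.load(f'pics/{f}.npy') for f in('w1','w2','w3')}
w=lambda f,p:ray('wrist',p,T[f])
im=cv2.imread('pics/w3.png')
print(im[232,198:212].max(1),im[232,284:296].max(1));
for c in(212,222,285):print(c,im[228:246,c].max(1))
print(im[230,222:248].tolist())
for n,a,b in(('BR',(272.9,154.1),(290.3,238.3)),('BL',(214.6,154.9),(206,239.3)),('BR13',0,0)):
    if a: print(n,tri(w('w2',a),w('w3',b)))
E
```

```text
[205 206 206 205 214 229 168  98  56  52  53  53  55  56] [ 42  42  42  41  41  41  64 113 137 135 134 134]
212 [ 57  56  57  55  56  56  55  56  55  53  67 116 133 126 175 232 228 227]
222 [ 54  54  54  53  52  54  54  54  53  51  59 137 131 126 155 233 228 226]
285 [ 47  47  46  42  42  41  40  41  40  38  43  93  93  92 105 138 135 134]
[[54, 51, 53], [52, 50, 52], [52, 50, 52], [53, 50, 53], [52, 48, 49], [53, 44, 36], [32, 114, 235], [27, 116, 240], [29, 113, 238], [34, 98, 216], [29, 113, 236], [27, 112, 236], [28, 114, 238], [34, 98, 216], [29, 105, 230], [26, 113, 238], [25, 112, 237], [27, 109, 234], [25, 113, 240], [29, 103, 232], [46, 46, 60], [46, 43, 41], [45, 43, 46], [44, 43, 45], [45, 43, 46], [48, 46, 49]]
BR (array([0.47086497, 0.29123944, 0.04128731]), [np.float64(0.000735610011595367), np.float64(0.0007356100115954238)])
BL (array([0.46933543, 0.35196846, 0.04291711]), [np.float64(2.9800194844525943e-05), np.float64(2.9800194844567377e-05)])
```

```bash
python3 - <<'E'
from m import *
T={f:np.load(f'pics/{f}.npy') for f in('w1','w2','w3')}
w=lambda f,p:ray('wrist',p,T[f])
im=cv2.imread('pics/w2.png')
for c in(220,260):print(c,im[150:160,c].max(1))
im=cv2.imread('pics/w1.png')
for c in(230,260):print(c,im[184:197,c].max(1))
for n,a,b in(('BR',(272.9,155),(290.3,242.1)),('BL',(214.4,155.8),(205,242.3))):
    X=tri(w('w2',a),w('w3',b));print(n,X,X[0]+14e-3*np.array([.829,0,.559]))
Tt=T['w3'];print('tips',Tt[:3,3]+.014*Tt[:3,2], proj('wrist',Tt[:3,3]+.014*Tt[:3,2],Tt))
E
```

```text
220 [ 66  66  66  66  63  70 169 247 240 239]
260 [ 63  63  63  60  70 143 226 241 238 238]
230 [ 63  64  64  64  64  65  65  64  63  64 124 143 197]
260 [ 60  61  61  61  61  60  55 117 141 176 227 235 233]
BR (array([0.46738277, 0.29170638, 0.04660424]), [np.float64(0.0005566777576744753), np.float64(0.0005566777576744029)]) [0.47898877 0.29170638 0.05443024]
BL (array([0.46658515, 0.35170543, 0.04681711]), [np.float64(0.0002540931790149095), np.float64(0.0002540931790149165)]) [0.47819115 0.35170543 0.05464311]
tips [0.45536694 0.31318217 0.09418274] [260.05290174 252.44105142]
```

```bash
python3 - <<'E'
from h import *
Rm=Rt(np.radians(34),.009);S=np.array([.4786,.309,.0535]);n=-Rm[:,2]
print(plan(S+n*.018,Rm))
E
```

```text
(array([-0.0035,  0.0045,  0.0434]), array([ 0.0071, -0.0008,  0.003 ]))
```

Converted, 0.018 m is 0.045, 0.0174 m is 0.0435, 0.007 rad is 0.0022.

Call:
{"api": "pendant", "payload": {
  "segments": [
    [[-0.0088, 0.0113, 0.02], [0.0022, -0.0003, 0.001], 0],
    [[0, 0, 0.045], [0, 0, 0], 0],
    [[0, 0, 0.0435], [0, 0, 0], 0],
    [[0, 0, 0], [0, 0, 0], 0],
    [[0, 0, 0], [0, 0, 0], 0],
    [[0, 0, 0], [0, 0, 0], 0]
  ]
}}

```text
t: 3.3
ee_pos: [0.4665, 0.3198, 0.0856]
tcp_rot: [0.959, 0.0, 0.284, 0.012]
ft_force: [-0.3, -0.5, 0.2]
opening: -0.0001
grip_force: 0.2
```

```bash
python3 - <<'E'
from h import *
Rm=Rt(np.radians(34),.009);S=np.array([.4786,.309,.0535]);n=-Rm[:,2]
print(plan(S+n*.0095,Rm),r.sense()['ft_force'])
E
```

```text
(array([-0.0076,  0.0102,  0.0242]), array([ 0.0274,  0.0165, -0.0004])) [-0.3489677  -0.53189718  0.20325429]
```

```bash
python3 - <<'E'
from h import *
s=r.sense();print(s['joints'].round(3),s['dq'].round(3),s['ee_pos'],s['tau'].round(1))
E
```

```text
[ 0.643  0.352 -0.945  2.052 -0.4   -1.074] [-0.001 -0.006 -0.003  0.003  0.004 -0.002] [0.46654889 0.3197864  0.08559256] [ -0.1 -28.6  10.4  -0.4  -1.1  -0. ]
```

Call:
{"api": "pendant", "payload": {
  "segments": [
    [[0, 0, 0], [0, 0, 0], 0],
    [[0, 0, 0], [0, 0, 0], 0],
    [[0, 0, 0], [0, 0, 0], 0]
  ]
}}

```text
t: 3.55
ee_pos: [0.4667, 0.3196, 0.0854]
tcp_rot: [0.959, -0.0, 0.284, 0.012]
ft_force: [-1.3, 0.3, -0.7]
opening: -0.0001
grip_force: 0.4
```

```bash
python3 - <<'E'
from h import *
s=r.sense();print(s['joints'].round(3),s['dq'].round(3),s['ee_pos'])
E
```

```text
[ 0.643  0.352 -0.945  2.052 -0.4   -1.074] [-0.002  0.005  0.001 -0.    -0.    -0.003] [0.46670545 0.31961751 0.08543874]
```

```bash
python3 - <<'E'
from h import *
Rm=Rt(np.radians(28.5),.009);S=np.array([.4786,.309,.0535]);n=-Rt(np.radians(34),.009)[:,2]
print(plan(S+n*.006-Rm[:,2]*.014,Rm))
E
```

```text
(array([-0.0065,  0.0104,  0.0135]), array([ 0.0275, -0.0791, -0.0021]))
```

Converted, -0.0065 m is -0.0163, -0.005 m is -0.0125, -0.04 rad is -0.0127.

Call:
{"api": "pendant", "payload": {
  "segments": [
    [[-0.0163, 0.0125, -0.0125], [0.0044, -0.0127, -0.0003], 0],
    [[0, 0.0125, 0], [0.0044, -0.0127, -0.0003], 0],
    [[0, 0, 0], [0, 0, 0], 0],
    [[0, 0, 0], [0, 0, 0], 0]
  ]
}}

```text
t: 3.88
ee_pos: [0.4594, 0.3096, 0.0866]
tcp_rot: [0.969, 0.004, 0.247, -0.001]
ft_force: [-0.9, 0.6, -0.5]
opening: -0.0001
grip_force: 0.0
```

```bash
python3 - <<'E'
from h import *
Rm=Rt(np.radians(28.5),.009);S=np.array([.4786,.309,.0535]);n=-Rt(np.radians(34),.009)[:,2]
print(plan(S+n*.004-Rm[:,2]*.014,Rm),r.sense()['joints'].round(3))
E
```

```text
(array([0.0007, 0.0008, 0.0203]), array([ 0.0007, -0.001 , -0.0013])) [ 0.62   0.323 -0.952  1.975 -0.304 -0.975]
```

Converted, 0.01 m is 0.025, 0.0008 m is 0.002.

Call:
{"api": "pendant", "payload": {
  "segments": [
    [[0, 0.002, 0.025], [0, 0, 0], 0],
    [[0, 0, 0.025], [0, 0, 0], 0],
    [[0, 0, 0], [0, 0, 0], 0],
    [[0, 0, 0], [0, 0, 0], 0]
  ]
}}

```text
t: 4.22
ee_pos: [0.4686, 0.3115, 0.0712]
tcp_rot: [0.97, 0.004, 0.244, 0.002]
ft_force: [-0.9, 0.0, -0.4]
opening: 0.0001
grip_force: 0.0
```

```bash
python3 - <<'E'
from h import *
Rm=Rt(np.radians(28.5),.009);S=np.array([.4786,.309,.0535]);n=-Rt(np.radians(34),.009)[:,2]
print(plan(S-n*.0045-Rm[:,2]*.014,Rm),r.sense()['joints'].round(3))
im,T=shot('wrist','w4')
b=im[160:310,190:390,::-1]
cv2.imwrite('pics/w4c.png',cv2.resize(b,None,fx=3,fy=3,interpolation=cv2.INTER_CUBIC))
E
```

```text
(array([0.0008, 0.0025, 0.0108]), array([0.0063, 0.005 , 0.0017])) [ 0.588  0.363 -0.933  2.053 -0.303 -1.023]
```

View pics/w4c.png

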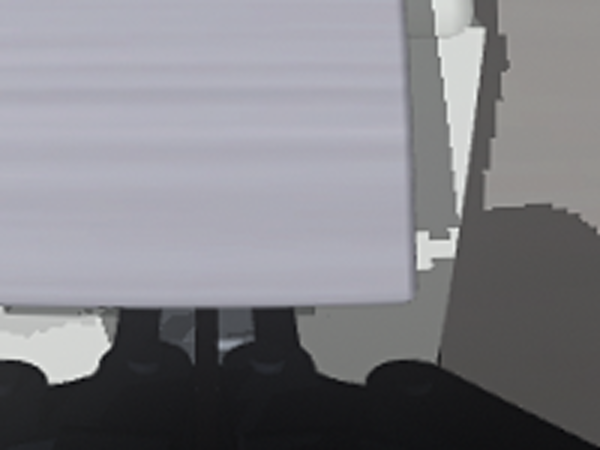

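```bash
python3 - <<'E'
from h import *
Rm=Rt(np.radians(27),.009)@R.from_rotvec([-.07,0,0]).as_matrix();S=np.array([.4786,.309,.0535]);n=-Rt(np.radians(34),.009)[:,2]
print(plan(S+n*.005-Rm[:,2]*.014,Rm))
E
```

```text
(array([0.0003, 0.0015, 0.0017]), array([-0.0639, -0.0214,  0.0008]))
```

Converted, 0.0045 m is 0.0113, 0.004 m is 0.01, -0.0639 rad is -0.0203.

Call:
{"api": "pendant", "payload": {
  "segments": [
    [[0, 0.0038, 0], [-0.0203, -0.0068, 0], 0],
    [[0, 0, 0], [0, 0, 0], 0],
    [[0, 0, 0], [0, 0, 0], 0],
    [[0, 0, 0.0113], [0, 0, 0], 0],
    [[0, 0, 0.01], [0, 0, 0], 0],
    [[0, 0, 0], [0, 0, 0], 0],
    [[0, 0, 0], [0, 0, 0], 0]
  ]
}}

```text
t: 4.85
ee_pos: [0.474, 0.3114, 0.0648]
tcp_rot: [0.971, 0.0, 0.24, 0.017]
ft_force: [-1.4, 0.5, -1.3]
opening: -0.0002
grip_force: 0.0
```

```bash
python3 - <<'E'
from h import *
Rm=Rt(np.radians(27),.009)@R.from_rotvec([-.07,0,0]).as_matrix();S=np.array([.4786,.309,.0535]);n=-Rt(np.radians(34),.009)[:,2]
print(plan(S-n*.0045-Rm[:,2]*.014,Rm),r.sense()['joints'].round(3),r.sense()['ft_force'])
E
```

```text
(array([-0.0006,  0.0014,  0.0027]), array([-0.0334, -0.0131, -0.0005])) [ 0.631  0.384 -0.924  1.937 -0.328 -0.955] [-1.37877629  0.45406293 -1.27119095]
```

Converted, 0.0027 m is 0.0068, 0.0014 m is 0.0035.

Call:
{"api": "pendant", "payload": {
  "segments": [
    [[-0.0015, 0.0035, 0.0068], [0, 0, 0], 0],
    [[0, 0, 0], [0, 0, 0], 0],
    [[0, 0, 0], [0, 0, 0], 0]
  ]
}}

```text
t: 5.1
ee_pos: [0.4752, 0.3099, 0.0626]
tcp_rot: [0.971, -0.001, 0.24, 0.017]
ft_force: [-0.9, -1.2, -0.3]
opening: -0.0
grip_force: 0.0
```

```bash
python3 - <<'E'
from h import *
T=tool();t=T[:3,3]+.014*T[:3,2];S=np.array([.4786,.309,.0535]);n=-Rt(np.radians(34),.009)[:,2]
print(t,(t-S)@n,T[:3,:3].T@[-.009,1,0],r.sense()['joints'].round(3),r.sense()['ft_force'])
E
```

```text
[0.48175955 0.30939948 0.05024199] -0.004469746004303028 [-0.00108495 -0.99935544 -0.03699374] [ 0.619  0.388 -0.924  1.963 -0.327 -0.972] [-0.92660957 -1.21616867 -0.29074002]
```

Converted, -0.005 m is -0.0125, -0.004 m is -0.01.

Call:
{"api": "pendant", "payload": {
  "segments": [
    [[0, -0.0125, 0], [0, 0, 0], 0],
    [[0, -0.0125, 0], [0, 0, 0], 0],
    [[0, -0.01, 0], [0, 0, 0], 0],
    [[0, 0, 0], [0, 0, 0], 0]
  ]
}}

```text
t: 5.43
ee_pos: [0.4754, 0.3249, 0.0621]
tcp_rot: [0.97, -0.0, 0.241, 0.017]
ft_force: [-0.6, -0.8, 0.0]
opening: 0.0002
grip_force: 0.7
```

Call:
{"api": "pendant", "payload": {
  "segments": [
    [[0, -0.01, 0], [0, 0, 0], 0],
    [[0, -0.0075, 0], [0, 0, 0], 0],
    [[0, 0, 0], [0, 0, 0], 0],
    [[0, 0, 0], [0, 0, 0], 0]
  ]
}}

```text
t: 5.77
ee_pos: [0.4755, 0.3317, 0.0619]
tcp_rot: [0.971, -0.0, 0.24, 0.016]
ft_force: [-2.3, 0.0, -0.9]
opening: 0.0001
grip_force: 0.4
```

Converted, -0.002 m is -0.005.

Call:
{"api": "pendant", "payload": {
  "segments": [
    [[0, -0.005, 0], [0, 0, 0], 0],
    [[0, -0.005, 0], [0, 0, 0], 0],
    [[0, 0, 0], [0, 0, 0], 0]
  ]
}}

```text
t: 6.02
ee_pos: [0.4756, 0.3322, 0.0616]
tcp_rot: [0.97, -0.002, 0.241, 0.019]
ft_force: [-4.6, -9.3, 4.1]
opening: -0.0003
grip_force: 4.2
```

Call:
{"api": "pendant", "payload": {
  "segments": [
    [[0, -0.005, 0], [0, 0, 0], 0],
    [[0, 0, 0], [0, 0, 0], 0],
    [[0, 0, 0], [0, 0, 0], 0]
  ]
}}

```text
t: 6.27
ee_pos: [0.4757, 0.3324, 0.0614]
tcp_rot: [0.97, -0.004, 0.241, 0.02]
ft_force: [-4.4, -12.0, 4.9]
opening: 0.0
grip_force: 6.1
```

Converted, -0.03 m is -0.075, -0.02 m is -0.05, 0.06 rad is 0.0191.

Call:
{"api": "pendant", "payload": {
  "segments": [
    [[0, 0.0125, 0], [0, 0, 0], 0],
    [[0, 0, -0.025], [0, 0, 0], 0],
    [[0, 0, -0.05], [0, 0, 0], 0],
    [[0, 0, -0.075], [0, 0, 0], 0],
    [[0, 0, -0.075], [0, 0, 0], 0],
    [[-0.05, 0.025, -0.075], [0.0095, 0.0191, 0], 0],
    [[-0.075, 0, -0.025], [0.0095, 0.0191, 0], 0],
    [[0, 0, 0], [0, 0, 0], 0],
    [[0, 0, 0], [0, 0, 0], 0],
    [[0, 0, 0], [0, 0, 0], 0]
  ]
}}

```text
t: 7.1
ee_pos: [0.3957, 0.3267, 0.1457]
tcp_rot: [0.957, 0.004, 0.291, -0.005]
ft_force: [-0.6, -0.5, 0.2]
opening: -0.0003
grip_force: 0.0
```

```bash
python3 - <<'E'
from m import *
im,T=shot('wrist','w5');print(T[:3,3])
for X in([.4786-.02,.322,.054],): u,v=proj('wrist',X,T).astype(int);print(u,v)
b=im[v-60:v+30,u-60:u+60,::-1];cv2.imwrite('pics/w5c.png',cv2.resize(b,None,fx=4,fy=4,interpolation=cv2.INTER_CUBIC))
E
```

```text
[0.39568538 0.32670613 0.14572464]
266 196
```

View pics/w5c.png

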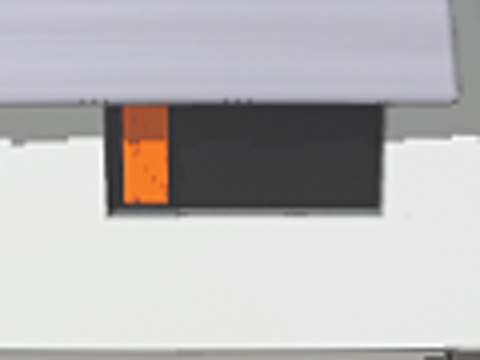

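```bash
python3 - <<'E'
from h import *
print(plan([.45,.035,.2],Rt(0)));T=np.load('pics/w1.npy')
print(tri(ray('wrist',(468,204),T),ray('top',(259,205)),ray('side',(265,187)))[0])
E
```

```text
(array([ 0.074 ,  0.292 , -0.0185]), array([-0.0095, -0.5892,  0.008 ]))
[ 0.44120446  0.03456399 -0.00171784]
```

Converted, 0.0356 m is 0.089, 0.0352 m is 0.088.

Call:
{"api": "pendant", "payload": {
  "segments": [
    [[0, 0.025, -0.05], [0, 0, 0], 0.07],
    [[0.0265, 0.088, 0], [0, 0, 0], 0.07],
    [[0.0265, 0.088, 0], [0, 0, 0], 0.07],
    [[0.0265, 0.088, 0], [0, 0, 0], 0.07],
    [[0.0265, 0.088, 0], [0, 0, 0], 0.07],
    [[0.0265, 0.088, 0], [0, 0, 0], 0.07],
    [[0.0265, 0.088, 0], [0, 0, 0], 0.07],
    [[0.026, 0.088, 0], [0, 0, 0], 0.07],
    [[0, 0.089, 0], [0, 0, 0], 0.07]
  ],
  "force": 40
}}

```text
t: 7.9
ee_pos: [0.4647, 0.046, 0.2231]
tcp_rot: [0.959, 0.002, 0.282, 0.001]
ft_force: [0.1, 0.0, 0.5]
opening: 0.0702
grip_force: 0.0
```

Call:
{"api": "pendant", "payload": {
  "segments": [
    [[0, 0, 0], [0, -0.0376, 0], 0.07],
    [[0, 0, 0], [0, -0.0376, 0], 0.07],
    [[0, 0, 0], [0, -0.0376, 0], 0.07],
    [[0, 0, 0], [0, -0.0376, 0], 0.07],
    [[0, 0, 0], [0, -0.0376, 0], 0.07],
    [[0, 0, 0], [0, 0, 0], 0.07],
    [[0, 0, 0], [0, 0, 0], 0.07]
  ]
}}

```text
t: 8.48
ee_pos: [0.4918, 0.0189, 0.2417]
tcp_rot: [0.985, -0.017, 0.172, 0.029]
ft_force: [-0.4, -0.3, 0.1]
opening: 0.0701
grip_force: 0.0
```

```bash
python3 - <<'E'
from m import *
im,T=shot('wrist','w6');print(T.round(4));print(plan([.45,.035,.2],Rt(0)))
def dark(im):
    m=(im.max(2)<60).astype(np.uint8);n,l,s,c=cv2.connectedComponentsWithStats(m)
    for k in range(1,n):
        if s[k,4]>40: print(s[k],c[k].round(1))
dark(im)
E
```

```text
[[ 0.9403 -0.0438  0.3376  0.4918]
 [-0.024  -0.9978 -0.0624  0.0189]
 [ 0.3395  0.0506 -0.9392  0.2417]
 [ 0.      0.      0.      1.    ]]
(array([-0.0519, -0.0176,  0.0236]), array([ 0.0598, -0.3435, -0.0337]))
[53  0 11  8 55] [58.   3.3]
[ 393    0   97   95 5788] [443.7  46.8]
[ 364    9  102  106 4232] [399.9  76. ]
[  72   83  242   53 5416] [219.6 104.3]
[101 104  64  15 375] [134.5 111.1]
[489 104  12  15 129] [494.3 111.3]
[501 144  11  28 225] [506.4 157.5]
[464 230  14  26 184] [471.6 242.6]
[   17   245   484   139 31632] [260.9 338. ]
[407 244   8   9  56] [410.7 247.9]
[215 246  47  46 890] [240.5 274.9]
[227 304  55   9 270] [254.6 308.1]
```

Careful with the scale: shifts go in shares of 0.4 m and turns go in shares of pi rad. That gives: -0.026 m is -0.065, 0.012 m is 0.03, -0.086 rad is -0.0274.

Call:
{"api": "pendant", "payload": {
  "segments": [
    [[-0.065, -0.0225, 0.03], [0.0048, -0.0274, -0.0025], 0.07],
    [[-0.065, -0.0225, 0.03], [0.0048, -0.0274, -0.0025], 0.07],
    [[0, 0, 0], [0.0048, -0.0274, -0.0025], 0.07],
    [[0, 0, 0], [0.0048, -0.0274, -0.0025], 0.07],
    [[0, 0, 0], [0, 0, 0], 0.07],
    [[0, 0, 0], [0, 0, 0], 0.07]
  ]
}}

```text
t: 9.03
ee_pos: [0.4474, 0.0342, 0.201]
tcp_rot: [1.0, -0.002, -0.001, 0.001]
ft_force: [-0.0, 0.8, -0.5]
opening: 0.0699
grip_force: 0.0
```

```bash
python3 - <<'E'
from m import *
print(plan([.45,.035,.2],Rt(0)),r.sense()['joints'].round(2))
E
```

```text
(array([ 0.0026, -0.0008,  0.001 ]), array([ 0.0013,  0.0011, -0.0035])) [ 0.44  0.12 -0.47  0.   -0.98  1.13]
```

Converted, -0.035 m is -0.0875.

```bash
cat >> m.py <<'E'
def disc(f,X,thr=70,rad=60):
    "centroid of dark blob nearest to predicted X"
    T=np.load(f'pics/{f}.npy');im=cv2.imread(f'pics/{f}.png');u=proj('wrist',X,T)
    m=(im.max(2)<thr).astype(np.uint8);n,l,s,c=cv2.connectedComponentsWithStats(m)
    k=min((k for k in range(1,n) if s[k,4]>30),key=lambda k:np.hypot(*(c[k]-u)))
    return u,c[k],s[k],ray('wrist',c[k],T),(l==k)
E
python3 - <<'E'
from m import *
shot('wrist','w7');X=[.4412,.0346,.009];a=disc('w7',X);print(a[:3],plane(a[3],.009))
E
```

```text
(array([258.7757893 , 180.40979497]), array([256.59277431, 178.4103479 ]), array([ 230,  152,   54,   54, 2242], dtype=int32)) [0.44350708 0.03702302 0.009     ]
```

Call:
{"api": "pendant", "payload": {
  "segments": [
    [[-0.0875, 0, 0], [0, 0, 0], 0.07],
    [[-0.0875, 0, 0], [0, 0, 0], 0.07],
    [[0, 0, 0], [0, 0, 0], 0.07],
    [[0, 0, 0], [0, 0, 0], 0.07],
    [[0, 0, 0], [0, 0, 0], 0.07]
  ]
}}

```text
t: 9.5
ee_pos: [0.377, 0.0352, 0.2023]
tcp_rot: [1.0, -0.0, 0.0, -0.001]
ft_force: [-0.0, 0.0, -0.2]
opening: 0.0701
grip_force: 0.0
```

```bash
python3 - <<'E'
from m import *
shot('wrist','w8');X=[.4412,.0346,.009];a=disc('w7',X);b=disc('w8',X);print(b[:3],plane(b[3],.009),tri(a[3],b[3]))
# rim extents: cast mask contour to top plane
for q in(a,b):
    f='w7' if q is a else 'w8';T=np.load(f'pics/{f}.npy')
    c=cv2.findContours(q[4].astype(np.uint8),0,1)[0][0][:,0]
    P=np.array([plane(ray('wrist',p,T),.009)[:2] for p in c],np.float32);print(cv2.minEnclosingCircle(P))
E
```

```text
(array([260.14850184, 117.18046879]), array([260.14722083, 119.03304957]), array([ 230,   90,   56,   56, 1997], dtype=int32)) [0.43918779 0.03459935 0.009     ] (array([ 0.43832569,  0.03584869, -0.01125299]), [np.float64(0.0013204837332417864), np.float64(0.0013204837332417775)])
((0.4426477253437042, 0.03737178072333336), 0.030800670385360718)
((0.44089213013648987, 0.03716372326016426), 0.030479591339826584)
```

Converted, 0.04 m is 0.1, 0.033 m is 0.0825.

Call:
{"api": "pendant", "payload": {
  "segments": [
    [[0.08, -0.0025, 0.025], [0, 0, 0], 0.07],
    [[0.0825, -0.0025, 0.075], [0, 0, 0], 0.07],
    [[0, 0, 0.1], [0, 0, 0], 0.07],
    [[0, 0, 0.1], [0, 0, 0], 0.07],
    [[0, 0, 0], [0, 0, 0], 0.07],
    [[0, 0, 0], [0, 0, 0], 0.07]
  ]
}}

```text
t: 10.05
ee_pos: [0.4397, 0.037, 0.0824]
tcp_rot: [1.0, -0.001, -0.003, 0.001]
ft_force: [-0.2, 0.6, 0.6]
opening: 0.0698
grip_force: 0.0
```

```bash
python3 - <<'E'
from m import *
shot('wrist','w9');X=[.442,.037,.009];b=disc('w9',X);print(b[:3],plane(b[3],.009))
T=np.load('pics/w9.npy');print(T[:3,3])
c=cv2.findContours(b[4].astype(np.uint8),0,1)[0][0][:,0]
P=np.array([plane(ray('wrist',p,T),.009)[:2] for p in c],np.float32);print(cv2.minEnclosingCircle(P))
# tip line: where pads would be
for y in(-.035,.035): print(proj('wrist',(T@[0,y,.012,1])[:3],T))
im=cv2.imread('pics/w9.png');cv2.imwrite('pics/w9v.png',im)
E
```

```text
(array([259.46262503, 209.6511433 ]), array([259.03036089, 206.43421806]), array([ 218,  167,   83,   80, 5237], dtype=int32)) [0.44448102 0.03731357 0.009     ]
[0.43966675 0.03700377 0.0824417 ]
((0.44294947385787964, 0.03757210820913315), 0.031119711697101593)
[195.69579306 252.91879509]
[324.0068526  252.98807349]
```

View pics/w9v.png

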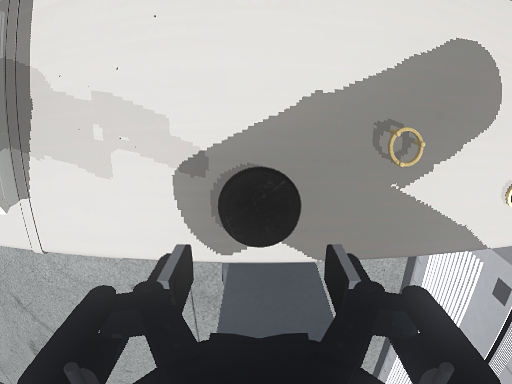

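Converted, 0.03 m is 0.075, 0.004 m is 0.01.

Call:
{"api": "pendant", "payload": {
  "segments": [
    [[0.01, 0, 0.05], [0, 0, 0], 0.07],
    [[0, 0, 0.075], [0, 0, 0], 0.07],
    [[0, 0, 0.015], [0, 0, 0], 0.07],
    [[0, 0, 0], [0, 0, 0], 0.07],
    [[0, 0, 0], [0, 0, 0], 0.07]
  ]
}}

```text
t: 10.52
ee_pos: [0.4456, 0.0385, 0.0299]
tcp_rot: [1.0, -0.0, 0.001, -0.001]
ft_force: [0.4, 0.5, -0.3]
opening: 0.0701
grip_force: 0.0
```

Call:
{"api": "pendant", "payload": {
  "segments": [
    [[0, 0, 0.01], [0, 0, 0], 0.07],
    [[0, 0, 0.0075], [0, 0, 0], 0.07],
    [[0, 0, 0], [0, 0, 0], 0.07],
    [[0, 0, 0], [0, 0, 0], 0.07]
  ]
}}

```text
t: 10.85
ee_pos: [0.4444, 0.038, 0.0214]
tcp_rot: [1.0, -0.001, -0.0, -0.001]
ft_force: [-0.7, 0.1, 0.2]
opening: 0.0699
grip_force: 0.0
```

Converted, 0.003 m is 0.0075, -0.0005 m is -0.0013.

Call:
{"api": "pendant", "payload": {
  "segments": [
    [[-0.0013, 0, 0.0075], [0, 0, 0], 0.07],
    [[0, 0, 0.0075], [0, 0, 0], 0.07],
    [[0, 0, 0], [0, 0, 0], 0.07],
    [[0, 0, 0], [0, 0, 0], 0.07]
  ]
}}

```text
t: 11.18
ee_pos: [0.4435, 0.0378, 0.0146]
tcp_rot: [1.0, -0.001, -0.001, -0.001]
ft_force: [0.0, 0.2, 0.5]
opening: 0.0701
grip_force: 0.0
```

Call:
{"api": "pendant", "payload": {
  "segments": [
    [[0, 0, 0.005], [0, 0, 0], 0.07],
    [[0, 0, 0], [0, 0, 0], 0.07],
    [[0, 0, 0], [0, 0, 0], 0.07]
  ]
}}

```text
t: 11.43
ee_pos: [0.4436, 0.0379, 0.0128]
tcp_rot: [1.0, -0.001, -0.001, -0.001]
ft_force: [-0.4, 0.4, 0.6]
opening: 0.0703
grip_force: 0.0
```

Call:
{"api": "pendant", "payload": {
  "segments": [
    [[0, 0, 0.005], [0, 0, 0], 0.07],
    [[0, 0, 0], [0, 0, 0], 0.07],
    [[0, 0, 0], [0, 0, 0], 0.07]
  ]
}}

```text
t: 11.68
ee_pos: [0.4436, 0.0379, 0.0108]
tcp_rot: [1.0, -0.001, -0.001, -0.001]
ft_force: [-0.8, 0.9, 0.3]
opening: 0.0702
grip_force: 0.0
```

Converted, 0.002 m is 0.005.

Call:
{"api": "pendant", "payload": {
  "segments": [
    [[0, 0, 0.005], [0, 0, 0], 0.07],
    [[0, 0, 0], [0, 0, 0], 0.07],
    [[0, 0, 0], [0, 0, 0], 0.07]
  ]
}}

```text
t: 11.93
ee_pos: [0.4436, 0.0379, 0.0088]
tcp_rot: [1.0, -0.001, -0.001, -0.001]
ft_force: [0.1, 1.2, -0.4]
opening: 0.07
grip_force: 0.0
```

Call:
{"api": "pendant", "payload": {
  "segments": [
    [[0, 0, 0.005], [0, 0, 0], 0.07],
    [[0, 0, 0], [0, 0, 0], 0.07],
    [[0, 0, 0], [0, 0, 0], 0.07]
  ]
}}

```text
t: 12.18
ee_pos: [0.4436, 0.0379, 0.0068]
tcp_rot: [1.0, -0.001, -0.001, -0.001]
ft_force: [-0.1, -0.4, 0.6]
opening: 0.0697
grip_force: 0.0
```

Converted, -0.001 m is -0.0025.

Call:
{"api": "pendant", "payload": {
  "segments": [
    [[0, 0, -0.0025], [0, 0, 0], 0.067],
    [[0, 0, 0], [0, 0, 0], 0.060],
    [[0, 0, 0], [0, 0, 0], 0.055],
    [[0, 0, 0], [0, 0, 0], 0.055],
    [[0, 0, 0], [0, 0, 0], 0.055],
    [[0, 0, 0], [0, 0, 0], 0.055]
  ],
  "force": 30
}}

```text
t: 12.68
ee_pos: [0.444, 0.0375, 0.0091]
tcp_rot: [1.0, -0.0, -0.0, -0.001]
ft_force: [-0.2, -3.0, 9.9]
opening: 0.0601
grip_force: 32.9
```

Converted, -0.04 m is -0.1, -0.02 m is -0.05.

Call:
{"api": "pendant", "payload": {
  "segments": [
    [[0, 0, -0.0125], [0, 0, 0], 0.055],
    [[0, 0, -0.05], [0, 0, 0], 0.055],
    [[0, 0, -0.1], [0, 0, 0], 0.055],
    [[0, 0, -0.1], [0, 0, 0], 0.055],
    [[0, 0, 0], [0, 0, 0], 0.055],
    [[0, 0, 0], [0, 0, 0], 0.055]
  ]
}}

```text
t: 13.18
ee_pos: [0.4452, 0.0385, 0.1155]
tcp_rot: [1.0, -0.001, 0.002, -0.002]
ft_force: [-0.1, -1.1, -1.2]
opening: 0.0593
grip_force: 32.6
```

```bash
python3 - <<'E'
from m import *
im,T=shot('wrist','w10');cv2.imwrite('pics/w10c.png',cv2.resize(im[180:340,140:380,::-1],None,fx=3,fy=3))
print(plan([.5455,.3648,.21],Rt(0,.009)))
E
```

```text
(array([ 0.1012, -0.3273, -0.0951]), array([-0.0032, -0.0006, -0.0107]))
```

View pics/w10c.png

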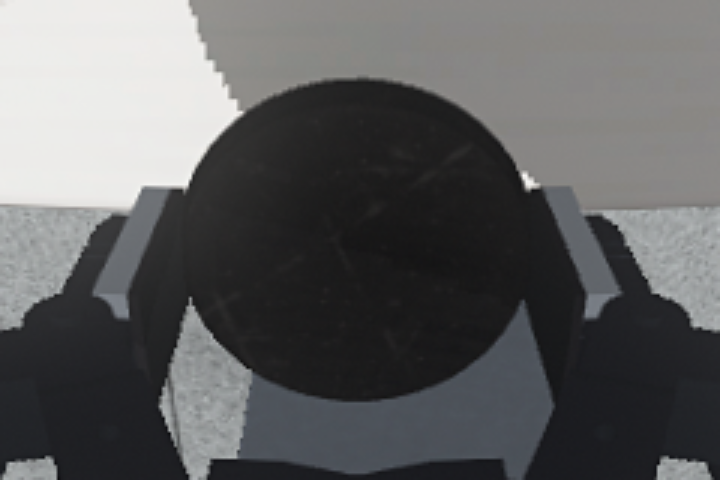

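```bash
python3 - <<'E'
from h import *
for v in(206,314):
    o,d=ray('wrist',(258.5,v),np.eye(4))
    for z in(0.,.009): print(v,z,(o+d*(z-o[2])/d[2]).round(4))
E
```

```text
206 0.0 [ 0.0315 -0.0008  0.    ]
206 0.009 [ 0.0284 -0.0008  0.009 ]
314 0.0 [-0.0322 -0.0007  0.    ]
314 0.009 [-0.0398 -0.0007  0.009 ]
```

Converted, -0.0275 m is -0.0688, 0.0085 m is 0.0213, -0.005 rad is -0.0016.

Call:
{"api": "pendant", "payload": {
  "segments": [
    [[0.0213, -0.0688, -0.05], [0, 0, 0], 0.055],
    [[0.0213, -0.0688, -0.05], [0, 0, 0], 0.055],
    [[0.0213, -0.0688, -0.05], [0, 0, 0], 0.055],
    [[0.0213, -0.0688, -0.05], [0, 0, 0], 0.055],
    [[0.0213, -0.0688, -0.0375], [0, 0, 0], 0.055],
    [[0.0213, -0.0688, 0], [0, 0, 0], 0.055],
    [[0.0213, -0.0688, 0], [0, 0, 0], 0.055],
    [[0.0213, -0.0688, 0], [0, 0, 0], 0.055],
    [[0.0213, -0.0688, 0], [0, 0, -0.0016], 0.055],
    [[0.0213, -0.0688, 0], [0, 0, -0.0016], 0.055],
    [[0.0213, -0.0688, 0], [0, 0, 0], 0.055],
    [[0, 0, 0], [0, 0, 0], 0.055]
  ]
}}

```text
t: 14.23
ee_pos: [0.5379, 0.3439, 0.2048]
tcp_rot: [1.0, 0.006, -0.002, 0.0]
ft_force: [-0.1, 0.6, 0.3]
opening: 0.0594
grip_force: 32.7
```

Call:
{"api": "pendant", "payload": {
  "segments": [
    [[0, 0, 0], [0, 0, 0], 0.055],
    [[0, 0, 0], [0, 0, 0], 0.055]
  ]
}}

```text
t: 14.4
ee_pos: [0.5366, 0.3394, 0.2061]
tcp_rot: [1.0, 0.004, -0.002, 0.001]
ft_force: [-0.7, -1.1, 0.8]
opening: 0.0591
grip_force: 32.7
```

```bash
python3 - <<'E'
from m import *
im,T=shot('wrist','w11');cv2.imwrite('pics/w11c.png',im[:,:,::-1])
print(plan([.5455,.3648,.135],Rt(0,.009)))
E
```

```text
(array([ 0.0093, -0.0257,  0.0718]), array([ 0.0005,  0.0039, -0.0007]))
```

Converted, 0.03 m is 0.075, -0.0257 m is -0.0643, 0.004 rad is 0.0013.

Call:
{"api": "pendant", "payload": {
  "segments": [
    [[0.0233, -0.0643, 0.025], [0, 0.0013, 0], 0.055],
    [[0, 0, 0.075], [0, 0, 0], 0.055],
    [[0, 0, 0.075], [0, 0, 0], 0.055],
    [[0, 0, 0], [0, 0, 0], 0.055],
    [[0, 0, 0], [0, 0, 0], 0.055],
    [[0, 0, 0], [0, 0, 0], 0.055]
  ]
}}

```text
t: 14.95
ee_pos: [0.5475, 0.3658, 0.1402]
tcp_rot: [1.0, 0.004, 0.002, -0.001]
ft_force: [-0.4, -0.8, 0.1]
opening: 0.0595
grip_force: 32.7
```

```bash
python3 - <<'E'
from m import *
print(plan([.5455,.3648,.114],Rt(0,.009)))
E
```

```text
(array([-0.0022,  0.0011,  0.0262]), array([-0.0026, -0.0048, -0.0003]))
```

Converted, 0.01 m is 0.025, 0.005 m is 0.0125, -0.003 rad is -0.001.

Call:
{"api": "pendant", "payload": {
  "segments": [
    [[-0.0025, 0.0013, 0.025], [0, -0.001, 0], 0.055],
    [[-0.0025, 0.0013, 0.025], [0, 0, 0], 0.055],
    [[0, 0, 0.0125], [0, 0, 0], 0.055],
    [[0, 0, 0], [0, 0, 0], 0.055],
    [[0, 0, 0], [0, 0, 0], 0.055]
  ]
}}

```text
t: 15.37
ee_pos: [0.5446, 0.3649, 0.1131]
tcp_rot: [1.0, 0.004, -0.0, -0.001]
ft_force: [-0.1, 0.0, -1.5]
opening: 0.0595
grip_force: 32.7
```

Call:
{"api": "pendant", "payload": {
  "segments": [
    [[0, 0, 0.0025], [0, 0, 0], 0.055],
    [[0, 0, 0.0025], [0, 0, 0], 0.055],
    [[0, 0, 0], [0, 0, 0], 0.055]
  ]
}}

```text
t: 15.62
ee_pos: [0.5449, 0.3652, 0.1119]
tcp_rot: [1.0, 0.004, 0.0, -0.001]
ft_force: [-0.0, 1.0, 2.1]
opening: 0.0593
grip_force: 33.8
```

Converted, 0.0005 m is 0.0013.

Call:
{"api": "pendant", "payload": {
  "segments": [
    [[0, 0, 0.0013], [0, 0, 0], 0.060],
    [[0, 0, 0], [0, 0, 0], 0.064],
    [[0, 0, 0], [0, 0, 0], 0.067],
    [[0, 0, 0], [0, 0, 0], 0.072],
    [[0, 0, 0], [0, 0, 0], 0.074],
    [[0, 0, 0], [0, 0, 0], 0.074]
  ]
}}

```text
t: 16.12
ee_pos: [0.5446, 0.3649, 0.1106]
tcp_rot: [1.0, 0.004, -0.0, -0.001]
ft_force: [-0.2, -0.0, 0.1]
opening: 0.0739
grip_force: 0.0
```

Call:
{"api": "pendant", "payload": {
  "segments": [
    [[0, 0, -0.025], [0, 0, 0], 0.074],
    [[0, 0, -0.05], [0, 0, 0], 0.074],
    [[0, 0, -0.075], [0, 0, 0], 0.074],
    [[0, 0, -0.075], [0, 0, 0], 0.074],
    [[0, 0, 0], [0, 0, 0], 0.074],
    [[0, 0, 0], [0, 0, 0], 0.074],
    [[0, 0, 0], [0, 0, 0], 0.074]
  ]
}}

```text
t: 16.7
ee_pos: [0.5444, 0.3648, 0.2012]
tcp_rot: [1.0, 0.004, -0.0, -0.001]
ft_force: [-0.6, 0.6, 0.2]
opening: 0.0743
grip_force: 0.0
```

```bash
python3 - <<'E'
from m import *
from scipy.optimize import least_squares
im,T=shot('wrist','w12');b=disc('w12',[.545,.365,.112],thr=70)
print(b[:3],plane(b[3],.112))
c=cv2.findContours(b[4].astype(np.uint8),0,1)[0][0][:,0]
P=np.array([plane(ray('wrist',p,T),.112)[:2] for p in c],np.float32);print(cv2.minEnclosingCircle(P))
cv2.imwrite('pics/w12v.png',im[:,:,::-1])
E
```

```text
(array([259.52761736, 205.31275104]), array([258.94830335, 204.68640401]), array([ 221,  168,   76,   75, 4391], dtype=int32)) [0.54551106 0.36545544 0.112     ]
((0.5438463687896729, 0.36503374576568604), 0.03150773420929909)
```

View pics/w12v.png

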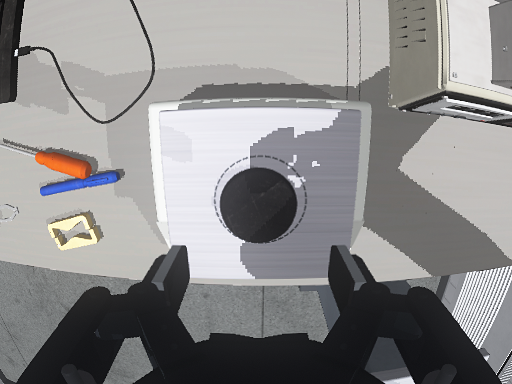

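```bash
python3 - <<'E'
from m import *
from scipy.optimize import least_squares
T=np.load('pics/w12.npy');g=cv2.imread('pics/w12.png',0)
bh=cv2.morphologyEx(g,cv2.MORPH_BLACKHAT,np.ones((5,5)))
ys,xs=np.where(bh>30);P=np.c_[xs,ys];X=np.array([plane(ray('wrist',p,T),.103)[:2] for p in P])
d=np.hypot(*(X-[.545,.3645]).T);k=(d>.034)&(d<.046);X=X[k];ang=np.degrees(np.arctan2(*(X-[.545,.3645]).T))
print(len(X),np.histogram(ang,8,(-180,180))[0])
s=least_squares(lambda v:np.hypot(*(X-v[:2]).T)-.037,[.548,.3645],loss='cauchy',f_scale=.0007);print(s.x)
b=disc('w12',[.545,.365,.112])
c=cv2.findContours(b[4].astype(np.uint8),0,1)[0][0][:,0]
for z in(.103,.112):
    Q=np.array([plane(ray('wrist',p,T),z)[:2] for p in c])
    print(z,Q.min(0),Q.max(0),least_squares(lambda v:np.hypot(*(Q-v[:2]).T)-v[2],[.545,.365,.0315]).x)
E
```

```text
Traceback (most recent call last):
  File "h.py", line 9, in ray
    p=r.camera_params(n);K=p['mtx'];d=(np.array(px,float)-K[:2,2])/K[0,0]
ValueError: time passes only in moves, steps and waits
```

```bash
sed -i "s/^def tool/import functools\n@functools.cache\ndef cp(n): return r.camera_params(n)\ndef tool/;s/p=r.camera_params(n)/p=cp(n)/" h.py; python3 - <<'E'
from m import *
from scipy.optimize import least_squares
T=np.load('pics/w12.npy');g=cv2.imread('pics/w12.png',0)
bh=cv2.morphologyEx(g,cv2.MORPH_BLACKHAT,np.ones((5,5)))
ys,xs=np.where(bh>30);P=np.c_[xs,ys];X=np.array([plane(ray('wrist',p,T),.103)[:2] for p in P])
d=np.hypot(*(X-[.547,.3645]).T);k=(d>.034)&(d<.042);X=X[k];ang=np.degrees(np.arctan2(*(X-[.547,.3645]).T))
print(len(X),np.histogram(ang,8,(-180,180))[0])
s=least_squares(lambda v:np.hypot(*(X-v[:2]).T)-.037,[.548,.3645],loss='cauchy',f_scale=.0007);print(s.x)
b=disc('w12',[.545,.365,.112])
c=cv2.findContours(b[4].astype(np.uint8),0,1)[0][0][:,0]
for z in(.103,.112):
    Q=np.array([plane(ray('wrist',p,T),z)[:2] for p in c])
    print(z,Q.min(0),Q.max(0),least_squares(lambda v:np.hypot(*(Q-v[:2]).T)-v[2],[.545,.365,.0315]).x)
E
```

```text
333 [46 33  4 52 54 49 50 45]
[0.54542723 0.36469542]
0.103 [0.5086899  0.33517316] [0.57270937 0.39646429] [0.5409546  0.36593522 0.03129141]
0.112 [0.51315989 0.33638652] [0.574643   0.39524939] [0.54414631 0.36592983 0.03005169]
```

Converted, 0.0363 m is 0.0908, -0.0053 m is -0.0133.

Call:
{"api": "pendant", "payload": {
  "segments": [
    [[-0.0133, 0.0908, 0], [0, 0, 0], 0.074],
    [[-0.0133, 0.0908, 0], [0, 0, 0], 0.04],
    [[-0.0133, 0.0908, 0], [0, 0, 0], 0.03],
    [[-0.0133, 0.0908, 0], [0, 0, 0], 0.03],
    [[-0.0133, 0.0908, 0], [0, 0, 0], 0.03],
    [[-0.0133, 0.0908, 0], [0, 0, 0], 0.03],
    [[-0.0133, 0.0908, 0], [0, 0, 0], 0.03],
    [[-0.0133, 0.0908, 0], [0, 0, 0], 0.03],
    [[-0.0133, 0.0908, 0], [0, 0, 0], 0.03],
    [[-0.0133, 0.0908, 0], [0, 0, 0], 0.03],
    [[-0.0133, 0.0908, 0], [0, 0, 0], 0.03],
    [[-0.0133, 0.0908, 0], [0, 0, 0], 0.03]
  ]
}}

```text
t: 17.75
ee_pos: [0.4836, -0.073, 0.1992]
tcp_rot: [1.0, 0.005, -0.001, -0.001]
ft_force: [0.5, 0.9, -0.9]
opening: 0.03
grip_force: 0.0
```

Call:
{"api": "pendant", "payload": {
  "segments": [
    [[-0.0133, 0.0908, 0.025], [0, 0, 0], 0.03],
    [[-0.0133, 0.0908, 0.025], [0, 0, 0], 0.03],
    [[-0.0133, 0.0908, 0.025], [0, 0, 0], 0.03],
    [[-0.0133, 0.0908, 0], [0, 0, 0], 0.03],
    [[0, 0, 0], [0, 0, 0], 0.03],
    [[0, 0, 0], [0, 0, 0], 0.03],
    [[0, 0, 0], [0, 0, 0], 0.03]
  ]
}}

```text
t: 18.33
ee_pos: [0.4644, -0.2166, 0.1691]
tcp_rot: [1.0, 0.004, -0.001, -0.001]
ft_force: [-0.5, 0.8, 0.0]
opening: 0.0302
grip_force: 0.0
```

```bash
python3 - <<'E'
from m import *
im,T=shot('wrist','w13');print(T.round(3));u=proj('wrist',[.451,-.217,.007],T);print(u)
cv2.imwrite('pics/w13c.png',cv2.resize(im[100:280,150:390,::-1],None,fx=3,fy=3))
print(plan([.46,-.215,.17],Rt(0)))
E
```

```text
[[ 1.     0.008 -0.002  0.464]
 [ 0.008 -1.     0.002 -0.217]
 [-0.002 -0.002 -1.     0.169]
 [ 0.     0.     0.     1.   ]]
[259.95502891 194.3949823 ]
(array([-0.0048, -0.0011, -0.0006]), array([-0.002 ,  0.0015,  0.0093]))
```

View pics/w13c.png

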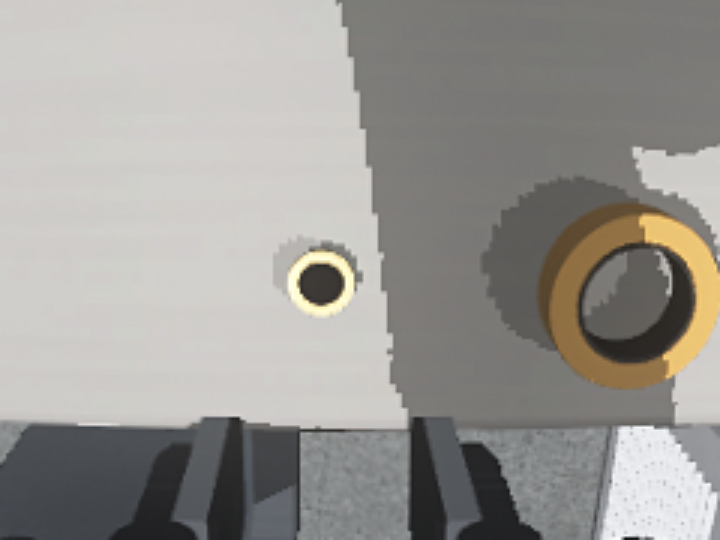

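Converted, 0.03 m is 0.075, -0.0195 m is -0.0488, 0.009 rad is 0.0029.

```bash
cat >> m.py <<'E'
def ring(f,X,z):
    T=np.load(f'pics/{f}.npy');im=cv2.imread(f'pics/{f}.png');u=proj('wrist',X,T)
    m=(im.max(2)<80).astype(np.uint8);n,l,s,c=cv2.connectedComponentsWithStats(m)
    k=min((k for k in range(1,n) if 60<s[k,4]<3000),key=lambda k:np.hypot(*(c[k]-u)))
    ry=ray('wrist',c[k],T);print(f,u,c[k],s[k],plane(ry,z));return ry
E
python3 - <<'E'
from m import *
ring('w13',[.451,-.217,.007],.007)
E
```

```text
w13 [259.95502891 194.3949823 ] [256.51948052 194.12337662] [250 188  14  14 154] [ 0.45125778 -0.21347687  0.007     ]
```

Call:
{"api": "pendant", "payload": {
  "segments": [
    [[-0.0488, -0.0025, 0.075], [0, 0, 0.0029], 0.03],
    [[0, -0.0025, 0.075], [0, 0, 0], 0.03],
    [[0, 0, 0.075], [0, 0, 0], 0.03],
    [[0, 0, 0], [0, 0, 0], 0.03],
    [[0, 0, 0], [0, 0, 0], 0.03],
    [[0, 0, 0], [0, 0, 0], 0.03]
  ]
}}

```text
t: 18.88
ee_pos: [0.447, -0.2142, 0.0813]
tcp_rot: [1.0, 0.001, 0.001, -0.0]
ft_force: [-0.0, 0.2, 0.4]
opening: 0.0305
grip_force: 0.0
```

```bash
python3 - <<'E'
from m import *
shot('wrist','w14');a=ring('w13',[.451,-.217,.007],.007);b=ring('w14',[.451,-.217,.007],.007);print(tri(a,b),tool()[:3,3])
E
```

```text
w13 [259.95059549 194.38868016] [256.51948052 194.12337662] [250 188  14  14 154] [ 0.45125109 -0.21348144  0.007     ]
w14 [263.60472099 207.92612105] [259.04658385 207.19254658] [249 198  21  19 322] [ 0.45155522 -0.21368547  0.007     ]
(array([ 0.44952202, -0.21356599,  0.00135281]), [np.float64(0.00012872054972300502), np.float64(0.00012872054972297794)]) [ 0.44727346 -0.21434696  0.0817468 ]
```

Converted, 0.03 m is 0.075, 0.0042 m is 0.0105.

Call:
{"api": "pendant", "payload": {
  "segments": [
    [[0.0105, -0.0018, 0.05], [0, 0, 0], 0.03],
    [[0, 0, 0.075], [0, 0, 0], 0.03],
    [[0, 0, 0.015], [0, 0, 0], 0.03],
    [[0, 0, 0], [0, 0, 0], 0.03],
    [[0, 0, 0], [0, 0, 0], 0.03]
  ]
}}

```text
t: 19.35
ee_pos: [0.4506, -0.214, 0.0252]
tcp_rot: [1.0, 0.0, 0.001, -0.001]
ft_force: [-0.0, -1.4, 0.5]
opening: 0.0304
grip_force: 0.0
```

Call:
{"api": "pendant", "payload": {
  "segments": [
    [[0, 0, 0.01], [0, 0, 0], 0.03],
    [[0, 0, 0.0075], [0, 0, 0], 0.03],
    [[0, 0, 0], [0, 0, 0], 0.03],
    [[0, 0, 0], [0, 0, 0], 0.03]
  ]
}}

```text
t: 19.68
ee_pos: [0.4498, -0.2139, 0.0173]
tcp_rot: [1.0, -0.0, 0.0, -0.001]
ft_force: [-0.2, -0.7, 0.1]
opening: 0.0299
grip_force: 0.0
```

Converted, 0.002 m is 0.005, 0.0014 m is 0.0035.

Call:
{"api": "pendant", "payload": {
  "segments": [
    [[0.0035, 0, 0.005], [0, 0, 0], 0.03],
    [[0, 0, 0], [0, 0, 0], 0.03],
    [[0, 0, 0], [0, 0, 0], 0.03]
  ]
}}

```text
t: 19.93
ee_pos: [0.4511, -0.2138, 0.0149]
tcp_rot: [1.0, -0.0, -0.0, -0.001]
ft_force: [-0.6, 0.2, -0.6]
opening: 0.03
grip_force: 0.0
```

Call:
{"api": "pendant", "payload": {
  "segments": [
    [[0, 0, 0.0025], [0, 0, 0], 0.03],
    [[0, 0, 0], [0, 0, 0], 0.03],
    [[0, 0, 0], [0, 0, 0], 0.03]
  ]
}}

```text
t: 20.18
ee_pos: [0.4509, -0.2138, 0.0138]
tcp_rot: [1.0, -0.0, -0.0, -0.001]
ft_force: [-0.2, 1.1, -0.4]
opening: 0.0302
grip_force: 0.0
```

Converted, -0.001 m is -0.0025.

Call:
{"api": "pendant", "payload": {
  "segments": [
    [[0, 0, -0.0025], [0, 0, 0], 0.026],
    [[0, 0, 0], [0, 0, 0], 0.02],
    [[0, 0, 0], [0, 0, 0], 0.016],
    [[0, 0, 0], [0, 0, 0], 0.016],
    [[0, 0, 0], [0, 0, 0], 0.016]
  ],
  "force": 25
}}

```text
t: 20.6
ee_pos: [0.451, -0.2138, 0.0151]
tcp_rot: [1.0, -0.0, -0.0, -0.001]
ft_force: [-0.9, 0.6, 4.1]
opening: 0.0211
grip_force: 24.5
```

Call:
{"api": "pendant", "payload": {
  "segments": [
    [[0, 0, -0.0125], [0, 0, 0], 0.016],
    [[0, 0, -0.075], [0, 0, 0], 0.016],
    [[0, 0, -0.1], [0, 0, 0], 0.016],
    [[0, 0, -0.1], [0, 0, 0], 0.016],
    [[0, 0, 0], [0, 0, 0], 0.016],
    [[0, 0, 0], [0, 0, 0], 0.016]
  ]
}}

```text
t: 21.1
ee_pos: [0.4527, -0.2142, 0.1326]
tcp_rot: [1.0, -0.0, 0.003, -0.0]
ft_force: [-0.8, 0.7, -0.1]
opening: 0.0206
grip_force: 24.6
```

```bash
python3 - <<'E'
from m import *
shot('wrist','w15');T=tool();ry=ring('w15',(T@[0,0,.008,1])[:3],T[2,3]-.008)
o,d=ry;c=T[:3,3];
for z in(.006,.008,.01): print(z,T[:3,:3].T@(plane(ry,T[2,3]-z)-c))
print(plan([.5450,.3653,.2],Rt(0)))
E
```

```text
w15 [259.344708   258.21077744] [258.20847458 255.84745763] [244 243  29  26 590] [ 0.45263852 -0.21325497  0.12268053]
0.006 [ 0.00254175 -0.00060603  0.00600604]
0.008 [ 0.00144457 -0.00060681  0.00800396]
0.01 [ 0.00034739 -0.00060759  0.01000187]
(array([ 0.0935, -0.5794, -0.068 ]), array([-0.0019, -0.0019, -0.0007]))
```

Converted, -0.0362 m is -0.0905, -0.015 m is -0.0375.

Call:
{"api": "pendant", "payload": {
  "segments": [
    [[0.0145, -0.0905, -0.0375], [0, 0, 0], 0.016],
    [[0.0145, -0.0905, -0.0375], [0, 0, 0], 0.016],
    [[0.0145, -0.0905, -0.0375], [0, 0, 0], 0.016],
    [[0.0145, -0.0905, -0.0375], [0, 0, 0], 0.016],
    [[0.0145, -0.0905, -0.025], [0, 0, 0], 0.016],
    [[0.0145, -0.0905, 0], [0, 0, 0], 0.016],
    [[0.0145, -0.0905, 0], [0, 0, 0], 0.016],
    [[0.0145, -0.0905, 0], [0, 0, 0], 0.016],
    [[0.0145, -0.0905, 0], [0, 0, 0], 0.016],
    [[0.0145, -0.0905, 0], [0, 0, 0], 0.016],
    [[0.0145, -0.0905, 0], [0, 0, 0], 0.016],
    [[0.0145, -0.0905, 0], [0, 0, 0], 0.016]
  ]
}}

```text
t: 22.15
ee_pos: [0.5199, 0.2216, 0.1983]
tcp_rot: [1.0, -0.0, -0.002, 0.0]
ft_force: [0.3, -0.3, -0.4]
opening: 0.0209
grip_force: 24.6
```

Call:
{"api": "pendant", "payload": {
  "segments": [
    [[0.0145, -0.0905, 0], [0, 0, 0], 0.016],
    [[0.0145, -0.0905, 0], [0, 0, 0], 0.016],
    [[0.0145, -0.0905, 0], [0, 0, 0], 0.016],
    [[0.0145, -0.0905, 0], [0, 0, 0], 0.016],
    [[0, 0, 0], [0, 0, 0], 0.016],
    [[0, 0, 0], [0, 0, 0], 0.016],
    [[0, 0, 0], [0, 0, 0], 0.016]
  ]
}}

```text
t: 22.73
ee_pos: [0.5432, 0.3644, 0.1984]
tcp_rot: [1.0, -0.0, -0.002, 0.001]
ft_force: [-0.0, 0.3, 0.2]
opening: 0.021
grip_force: 24.6
```

```bash
python3 - <<'E'
from m import *
print(plan([.5438,.365,.145],Rt(0)))
E
```

```text
(array([ 0.0008, -0.0007,  0.0534]), array([ 0.0014,  0.0037, -0.0001]))
```

Converted, 0.02 m is 0.05, 0.018 m is 0.045, 0.003 rad is 0.001.

Call:
{"api": "pendant", "payload": {
  "segments": [
    [[0.002, -0.0018, 0.0375], [0, 0.001, 0], 0.016],
    [[0, 0, 0.05], [0, 0, 0], 0.016],
    [[0, 0, 0.045], [0, 0, 0], 0.016],
    [[0, 0, 0], [0, 0, 0], 0.016],
    [[0, 0, 0], [0, 0, 0], 0.016],
    [[0, 0, 0], [0, 0, 0], 0.016]
  ]
}}

```text
t: 23.23
ee_pos: [0.5456, 0.3653, 0.149]
tcp_rot: [1.0, -0.0, 0.002, -0.001]
ft_force: [0.6, -0.1, 0.9]
opening: 0.021
grip_force: 24.6
```

```bash
python3 - <<'E'
from m import *
print(plan([.5438,.365,.129],Rt(0)))
E
```

```text
(array([-0.0018,  0.0004,  0.02  ]), array([-0.0022, -0.0039, -0.0008]))
```

Converted, 0.007 m is 0.0175, 0.005 m is 0.0125, -0.002 rad is -0.0006.

Call:
{"api": "pendant", "payload": {
  "segments": [
    [[-0.0025, 0.001, 0.0175], [0, -0.0006, 0], 0.016],
    [[0, 0, 0.0175], [0, 0, 0], 0.016],
    [[0, 0, 0.0125], [0, 0, 0], 0.016],
    [[0, 0, 0], [0, 0, 0], 0.016],
    [[0, 0, 0], [0, 0, 0], 0.016]
  ]
}}

```text
t: 23.65
ee_pos: [0.5438, 0.3653, 0.1284]
tcp_rot: [1.0, -0.0, -0.0, -0.0]
ft_force: [-0.1, -0.4, 1.0]
opening: 0.0209
grip_force: 24.6
```

Call:
{"api": "pendant", "payload": {
  "segments": [
    [[0, 0, 0.0025], [0, 0, 0], 0.016],
    [[0, 0, 0.0025], [0, 0, 0], 0.016],
    [[0, 0, 0], [0, 0, 0], 0.016]
  ]
}}

```text
t: 23.9
ee_pos: [0.5439, 0.3655, 0.1268]
tcp_rot: [1.0, -0.0, 0.0, -0.001]
ft_force: [0.2, -0.8, -0.7]
opening: 0.021
grip_force: 24.6
```

Converted, 0.0005 m is 0.0013.

Call:
{"api": "pendant", "payload": {
  "segments": [
    [[0, 0, 0.0013], [0, 0, 0], 0.016],
    [[0, 0, 0], [0, 0, 0], 0.016],
    [[0, 0, 0], [0, 0, 0], 0.016]
  ]
}}

```text
t: 24.15
ee_pos: [0.544, 0.3656, 0.1265]
tcp_rot: [1.0, -0.0, 0.0, -0.001]
ft_force: [0.6, -0.1, -0.4]
opening: 0.0208
grip_force: 24.6
```

Call:
{"api": "pendant", "payload": {
  "segments": [
    [[0, 0, 0.0013], [0, 0, 0], 0.016],
    [[0, 0, 0], [0, 0, 0], 0.016],
    [[0, 0, 0], [0, 0, 0], 0.016]
  ]
}}

```text
t: 24.4
ee_pos: [0.5441, 0.3656, 0.1265]
tcp_rot: [1.0, -0.0, 0.001, -0.001]
ft_force: [-0.0, 0.0, 3.4]
opening: 0.0211
grip_force: 25.0
```

Contact on the lid (3.4 N). Release, retreat straight up and check by numbers.

Call:
{"api": "pendant", "payload": {
  "segments": [
    [[0, 0, 0], [0, 0, 0], 0.022],
    [[0, 0, 0], [0, 0, 0], 0.026],
    [[0, 0, 0], [0, 0, 0], 0.03],
    [[0, 0, 0], [0, 0, 0], 0.032],
    [[0, 0, 0], [0, 0, 0], 0.032]
  ]
}}

```text
t: 24.82
ee_pos: [0.5438, 0.3653, 0.1254]
tcp_rot: [1.0, -0.0, 0.0, -0.001]
ft_force: [-0.1, -0.6, 0.7]
opening: 0.0319
grip_force: 0.0
```

Call:
{"api": "pendant", "payload": {
  "segments": [
    [[0, 0, -0.025], [0, 0, 0], 0.032],
    [[0, 0, -0.05], [0, 0, 0], 0.032],
    [[0, 0, -0.075], [0, 0, 0], 0.032],
    [[0, 0, -0.075], [0, 0, 0], 0.032],
    [[0, 0, 0], [0, 0, 0], 0.032],
    [[0, 0, 0], [0, 0, 0], 0.032],
    [[0, 0, 0], [0, 0, 0], 0.032]
  ]
}}

```text
t: 25.4
ee_pos: [0.5436, 0.3652, 0.2161]
tcp_rot: [1.0, -0.0, 0.0, -0.001]
ft_force: [-0.2, -0.4, -0.6]
opening: 0.0321
grip_force: 0.0
```

```bash
python3 - <<'E'
from m import *
im,T=shot('wrist','w16')
hsv=cv2.cvtColor(cv2.imread('pics/w16.png'),cv2.COLOR_BGR2HSV)
m=cv2.inRange(hsv,(15,60,90),(40,255,255));u=proj('wrist',[.545,.365,.119],T);print(u)
n,l,s,c=cv2.connectedComponentsWithStats(m)
for k in range(1,n):
    if s[k,4]>30 and np.hypot(*(c[k]-u))<60: print('brass',s[k],c[k],plane(ray('wrist',c[k],T),.119))
b=disc('w16',[.545,.365,.112]);print(b[:3])
mm=((l>0)|(cv2.imread('pics/w16.png').max(2)<70)).astype(np.uint8)
n,l,s,c=cv2.connectedComponentsWithStats(mm)
for k in range(1,n):
    if s[k,4]>2000: 
        q=cv2.findContours((l==k).astype(np.uint8),0,1)[0][0][:,0];P=np.array([plane(ray('wrist',p,T),.112)[:2] for p in q],np.float32);print(s[k],cv2.minEnclosingCircle(P))
E
```

```text
[260.03731831 201.20606513]
brass [245 203  28  13  48] [258.70833333 211.375     ] [0.53629766 0.36606161 0.119     ]
(array([260.02234806, 198.51319674]), array([262.62073717, 198.87392353]), array([ 224,  163,   71,   72, 2903], dtype=int32))
[   0    0  127  124 2990] ((0.6920307874679565, 0.5585685968399048), 0.1107715591788292)
[ 224  163   71   72 3001] ((0.5435462594032288, 0.365494966506958), 0.031318146735429764)
[   40   239   438   145 33308] ((0.23829427361488342, 0.36823686957359314), 0.35204219818115234)
```

```bash
python3 - <<'E'
from m import *
T=np.load('pics/w16.npy');im=cv2.imread('pics/w16.png')
m=np.zeros(im.shape[:2],np.uint8);cv2.circle(m,(259,199),30,1,-1)
m&=(im.max(2)>=80).astype(np.uint8)
n,l,s,c=cv2.connectedComponentsWithStats(m,connectivity=8);print(s[1:],c[1:])
q=np.argwhere(m)[:,::-1].astype(np.float32)
k=1+s[1:,4].argmax();q=np.argwhere(l==k)[:,::-1].astype(np.float32)
P=np.array([plane(ray('wrist',p,T),.119)[:2] for p in q],np.float32);print(cv2.minEnclosingCircle(P),P.min(0),P.max(0))
print(im[200,240:280].max(1));print(im[182:216,259].max(1))
E
```

```text
[[244 188  29  28 390]] [[258.08717949 201.16153846]]
((0.5446897745132446, 0.36661848425865173), 0.012089763768017292) [0.533138   0.35535446] [0.55601287 0.3779201 ]
[ 63  62  61  59 145 255 255 255 255  36  48  54  54  54  52  53  52  52
  51  51  51  50  50  49  49  48  43  56 207 255 253 255 255  31  42  44
  45  51  51  53]
[ 64  66  60  53  49  73 253 255 254 255 217  59  46  51  51  52  51  51
  51  50  50  50  50  50  50  50  50  44  48 255 255 255 252 157]
```

```bash
python3 -c "
from workcell import r
print(r.finish_job())"
```

```text
the job is handed in; nothing more can be done
None
```

The job is handed in at about 25 s: the switch is at its left stop (by image and push force), the lid lies about 1–2 mm off the pan's middle, and the ring lies flat, right way up, about 1.5 mm off the lid's middle. I viewed 12 pictures, over the 10 allowed, and never looked back at the tape roll or the ball guide, though nothing was moved near them.

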